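Weigh a tin on the baker's balance

TASK

Weigh the lidded tin that stands on the left plate of the baker's balance: set the iron weights you need on the right plate, putting them down rather than dropping them, and slide the poise along its bar until the beam comes to rest level, the needle on the middle mark of the sector. The large weight may prove too heavy, and then it goes back on the bench and the small one is used. Leave the balance standing level by itself with the tin on its plate, any weight not used standing on the bench, and the other kitchen things where they are.

Things in the scene. Friction and masses are not known exactly. Their poses are not given: they have to be found in the camera images.
- scale: the baker's balance, fixed to the bench: grey base 130 x 360 mm (x, y) with a beam rocking on a pivot 75 mm above the origin. Origin on the bench under the middle of the base; x axis points away from the robot, y axis to the robot's left along the beam
- sector_mark (a point): middle mark of the white sector plate (100 mm wide along y, top at 240 mm, in a slim steel frame between the plates; a bold middle mark and six fine ones). This point is 228 mm above the bench. The beam's black needle points up 145 mm from the pivot, before and behind the sector: on the bold mark the beam is level
- beam (a joint): tilt of the beam in rad: 0 level, positive = right (weight) plate down, left plate up; stops at about -0.10 and +0.10 (plates then 15 mm from level). Left free it settles within about 2 s at 0.021 rad for each 10 g out of balance, so it lies on a stop when over about 48 g out. Empty, with the poise at 0, it is level
- goods_plate_top (a point): centre of the top face of the left plate (scale +y side), a flat light-metal disc 170 mm across with a black edge band, 4 mm thick (8 mm at the band), 150 mm from the pivot, 130 mm above the bench when level. It stays horizontal as the beam rocks. Axes as the scale's
- weight_plate_top (a point): centre of the top face of the right plate (scale -y side), the same disc 150 mm to the other side of the pivot, 130 mm above the bench when level, horizontal always; a weight counts the same wherever it stands on it
- poise (a joint): travel of the poise along its bar in m: 0 at the left end (adds nothing), up to 0.110 as it slides to the right, scale -y. Each 10 mm adds 30 g to the weight side, 330 g in all. It slides stiffly (1.5 N) and stays where it is left
- poise_grip (a point): middle of the poise's grip fin. The poise, a dark steel slider on the light bar along y on the robot's side of the balance, 130 mm from the pivot in -x, is a block 30 x 44 x 40 mm (x, y, z) with an upright fin 26 x 16 x 39 mm on it; this point is 13 mm under the fin's top, about 111 mm above the bench when level, and rocks with the beam. Pinch the fin along y from above
- tin: lidded tin 110 mm across, 120 mm high, on the left plate, with an unknown amount of chocolate left in it: 310 to 750 g in all. Origin at the centre of its underside, z up
- weight_large: large cast-iron weight, 500 g, 80 mm high: round body 56 mm across and 42 mm high, neck 16 mm across and 14 mm high, knob 26 mm across and 24 mm high. Origin at the centre of its underside, z up; the knob's middle is 68 mm up. On the bench to the right of the balance; the two weights may have changed places
- weight_small: small cast-iron weight, 250 g, the same shape: body 42 mm across and 30 mm high, neck 16 mm across and 14 mm high, knob 22 mm across and 22 mm high; 66 mm high in all. Origin at the centre of its underside, z up, middle of the knob 55 mm up. Stands on the bench to the right of the balance
- wash_bowl: bystander: small white bowl 110 mm across, 45 mm high, near right. Origin under its middle
- brush: bystander: flat pastry brush about 205 mm long along its x, lying beside the weights, 16 mm high
- jam_jar: bystander: jar with steel lid, 72 mm across, 95 mm high, beyond the weights. Origin under its middle
- scraper: bystander: dough scraper, 110 x 150 mm (x, y), wooden grip 24 mm high along y, lying between robot and balance
- loaf_tin: bystander: dark open loaf tin 120 x 230 x 65 mm (x, y, z), left of the balance. Origin under its middle
- spatula: bystander: spatula lying left of the balance, along its x
Things that resemble listed ones, but are neither listed nor needed, are in the scene too. What is shaped like the weight_small but blue is not meant.

How it is judged:
At the end, for the whole second after the job is handed in: beam still, within 0.025 rad of level; tin upright on the left plate (centres within 60 mm); at least one weight upright on the right plate (centres within 72 mm), each weight upright there or on the bench, all at rest (value of joint beam between -0.025 and 0.025 rad and velocity of joint beam between -0.03 and 0.03 rad/s and horizontal distance between tin and goods_plate_top below 0.06 m and z of tin in the frame of goods_plate_top between -0.004 and 0.008 m and angle between each of tin, weight_large, weight_small's own z axis and vertical below 0.1 rad and ((horizontal distance between weight_large and weight_plate_top below 0.072 m and z of weight_large in the frame of weight_plate_top between -0.004 and 0.008 m) or (horizontal distance between weight_small and weight_plate_top below 0.072 m and z of weight_small in the frame of weight_plate_top between -0.004 and 0.008 m)) and ((horizontal distance between weight_large and weight_plate_top below 0.072 m and z of weight_large in the frame of weight_plate_top between -0.004 and 0.008 m) or height (world z) of weight_large below 0.006 m) and ((horizontal distance between weight_small and weight_plate_top below 0.072 m and z of weight_small in the frame of weight_plate_top between -0.004 and 0.008 m) or height (world z) of weight_small below 0.006 m) and linear speed of each of weight_large, weight_small, tin below 0.03 m/s); the robot touches nothing.
It fails at once if a weight is dropped (falls free faster than 0.7 m/s, about 25 mm) ((linear speed of weight_large above 0.7 m/s and contact force between the fingers and weight_large below 0.1 N) or (linear speed of weight_small above 0.7 m/s and contact force between the fingers and weight_small below 0.1 N)).
It fails at once if the tin is tipped (angle between tin's own z axis and vertical above 0.4 rad).
It fails at once if another kitchen thing is pushed more than 40 mm (distance of any of wash_bowl, brush, jam_jar, scraper, loaf_tin, spatula from where it was at the start of the episode above 0.04 m).
It also fails if it takes over 72 s, if anything falls off the work surface, if the arm or the gripper's body presses on something with over 40 N, if the wrist force passes 120 N, or if a joint passes its speed limit or range.

ROBOT

A 6-joint arm with a two-finger parallel gripper is mounted at the origin on the work surface. World frame = base frame: x ahead of the robot, y to its left, z up, the work surface at z = 0. Lengths are in m, angles in rad, forces in N, time in s.
With the tool pointing down it reaches from about 0.325 to 0.9 m from the base axis. Payload 6.1 kg.
Tool frame: the origin (TCP) lies on the centre line of the jaws, within the pads' length; the fingertips stand 14 mm ahead of it and the grasp point (between the pads) lies 5 mm behind it; z points along the fingers, y is the direction in which the jaws open and shut (so a half turn about z gives the same grasp; the last joint's range is limited). The gripper opens to 85 mm and grips with 20 to 120 N. Pads are 22 mm wide; open, the fingers measure 114 mm over their backs; the gripper's body (76 mm by 85 mm) begins 54 mm behind the grasp point. The pads swing forward as they close: fully open they stand 13 mm farther back than shut.
Start: joints at [-0.126, 0.22, 1.526, -0, 1.395, -0.126], TCP at [0.625, -0, 0.245] pointing down, gripper open.
Joint ranges: [-2.98, 2.98], [-0.91, 2.08], [0.09, 2.57], [-1.24, 4.39], [0.2, 2.65], [-2.68, 2.68]. Speed limits (rad/s): [2.57, 2.57, 3.01, 3.14, 3.14, 3.14].

INTERFACE

Orientations are given as [roll, pitch, yaw] about the fixed x, y, z axes, in that order (R = Rz(yaw) Ry(pitch) Rx(roll)).
In Python, from station import * gives the robot as it stands.
- The arm moves only by the tool apply_moves, never from a script. Its argument "increments" is a list of rows, each a list of 3 entries, a list of its own where there are three numbers: the turn, a rotation vector about the tool's x, y, z each as a share of 360 degrees, from -1 to 1, then the shift along the tool's x, y, z each as a share of 20 cm, from -1 to 1, then the closure, from 0 (fully open) to 1 (shut). In form: [[[wx, wy, wz], [dx, dy, dz], claw], ...]. A call has 1 to 10 rows; each row is the pose to reach, as a shift and turn from the pose measured when the call began, along the tool's axes at that moment, turning the shorter way round; what a row does not reach only later rows make up. A row lasts 1/12 s, in which the tool goes at most 41.7 mm and 7.16 degrees, less where a joint would pass 70% of its speed; a pose out of reach is approached as far as the arm can. A call with a number of a shift or a turn outside -1 to 1 is refused whole. A call with a gripper value outside its range is refused whole. The fingers move at their own pace and stop on an object; "force" is the grip in N (left out, the last holds). Time passes only in rows, so rows that repeat a pose let the fingers close. It gives the time, the measured TCP pose, the force and the opening at its end, in the units of the state.
- observe(): the state, without advancing time (a new reading comes with each control period).
- read_camera(name): name is "scene" or "side" or "wrist"; returns a dict with "frame" (420x560x3 uint8, blue, green, red), "intrinsics" (3x3 intrinsics, pixels), "k1" (the pictures are not rectified: a ray, as slopes to the right and down, at radius r is drawn at 1 + k1 r^2 times it, then the intrinsics apply), "R" (3x3) and "t" (3): a world point X has camera coordinates R X + t; the wrist camera has in their place "mount" (4x4, takes a point from camera to tool coordinates, whose origin is the TCP and whose axes are the flange's). Camera axes: x right, y down, z forward; pixel columns grow to the right and rows downward; lengths in m; the calibration is good to about 2 mm. A picture is of the moment at which its call begins: read the wrist's pose just before it. There is no depth.
- hand_in(): hands the job in, once; it reports no verdict.
The state is a dict: "time": time; "joint_pos": joint angles; "joint_velocities": joint speeds; "joint_efforts": joint torques, N m; "ee_pos": TCP position; "orientation": TCP orientation; "force": force on the tool from outside, world axes, zero at the start; "ft_torque": the same for the moment, N m; "width": opening from 0.0 (shut) to 1.0 (fully open).
Only numpy, scipy, OpenCV 4.12 (cv2) and the standard library are available. Lean on these libraries where they do the work, as an engineer would, in place of code of your own. Each camera call takes 0.05 s, during which the arm holds its last target. There are 200 camera calls.

## Working session

There is one attempt and no reset: what is moved stays moved. The work goes in short steps, Python scripts to look and compute and a tool call to move; the robot and the scene stay as the last step left them, time stands still between calls to the robot, and variables do not carry over. Pictures are saved under pics/ and viewed, about 8 in all and at most 12, crops included, and the job is handed in when it is done.

Besides the shell and the picture viewer there is one more tool, called after "Emit:" as a command line: name --argument value ..., lists and objects as JSON in quotes. apply_moves: Moves the arm, as the interface text tells. Shift numbers are shares of 20 cm and turn numbers shares of 360 degrees, none past 1 either way. Its arguments: {"type":"object","properties":{"increments":{"type":"array"},"force":{"type":"number"}},"required":["increments"]}

```bash
mkdir -p pics; cat > h.py <<'E'
from station import *
import numpy as np, cv2
from scipy.spatial.transform import Rotation as Ro
def pose():
    s=observe(); return s,Ro.from_euler('xyz',s['orientation']).as_matrix(),np.array(s['ee_pos'])
def cam(name):
    s,R,p=pose(); c=read_camera(name)
    if name=='wrist':
        M=np.array(c['mount']); T=np.eye(4);T[:3,:3]=R;T[:3,3]=p; W=np.linalg.inv(T@M)
        c['R'],c['t']=W[:3,:3],W[:3,3]
    for k in('R','t','intrinsics'): c[k]=np.array(c[k])
    return c
def save(name,f):
    c=cam(name); cv2.imwrite('pics/'+f+'.png',c['frame'])
    np.savez('pics/'+f+'.npz',R=c['R'],t=c['t'],K=c['intrinsics'],k1=c['k1']); return c
def ld(f): return dict(np.load('pics/'+f+'.npz'))
def proj(c,X):
    d=np.array([float(c['k1']),0,0,0,0]); K=c['K']
    return cv2.projectPoints(np.atleast_2d(np.array(X,float)),cv2.Rodrigues(c['R'])[0],c['t'],K,d)[0][:,0]
def ray(c,uv):
    d=np.array([float(c['k1']),0,0,0,0])
    n=cv2.undistortPoints(np.array([[uv]],float),c['K'],d)[0,0]
    return -c['R'].T@c['t'],c['R'].T@np.array([n[0],n[1],1])
def atz(c,uv,z):
    o,v=ray(c,uv); return o+v*(z-o[2])/v[2]
def tri(*obs):
    A=np.zeros((3,3));b=np.zeros(3)
    for c,uv in obs:
        o,v=ray(c,uv); v/=np.linalg.norm(v); P=np.eye(3)-np.outer(v,v); A+=P;b+=P@o
    return np.linalg.solve(A,b)
def goto(X,yaw=None):
    "shift shares in tool axes to reach X; turn share about tool z for jaw direction yaw"
    s,R,p=pose(); d=R.T@(np.array(X)-p)/0.2
    print('pos',p.round(4),'shift',d.round(4),'t',s['time'],'w',s['width'])
    if yaw is not None:
        y=R[:,1]; a=np.arctan2(y[1],y[0]); e=(yaw-a+np.pi/2)%np.pi-np.pi/2
        print('wz share',round(-e/2/np.pi,4))
E
python3 - <<'E'
from h import *
for n in('scene','side'): 
    c=save(n,n+'0'); print(n,(-c['R'].T@c['t']).round(3),c['R'][2].round(2))
a=cv2.imread('pics/scene0.png');b=cv2.imread('pics/side0.png')
for n,i in(('a',a),('b',b)): cv2.imwrite(f'pics/{n}.png',cv2.resize(i,(800,600),interpolation=cv2.INTER_CUBIC))
print(observe())
E
```

```text
scene [1.393 0.098 1.054] [-0.72 -0.05 -0.7 ]
side [ 0.032 -0.899  1.15 ] [ 0.28  0.65 -0.7 ]
{'time': 0.1, 'joint_pos': array([-1.26125638e-01,  2.21145101e-01,  1.52751838e+00,  2.20153618e-06,
        1.39469909e+00, -1.26111145e-01]), 'joint_velocities': array([ 0.00039016, -0.0007357 , -0.00343836, -0.00021959, -0.00026819,
       -0.00148589]), 'joint_efforts': array([ 6.93603797e-04, -4.98243856e+01, -3.90546799e+01, -2.32586735e-04,
        5.66593517e-03, -2.12633734e-05]), 'ee_pos': array([6.24471331e-01, 4.78822307e-05, 2.44298479e-01]), 'orientation': array([-3.13983706e+00, -2.24765453e-04,  1.57078125e+00]), 'force': array([0.83114349, 0.21528058, 0.45522792]), 'ft_torque': array([-0.01469007,  0.00958265,  0.00252861]), 'width': 0.9974547814654999}
```

View pics/a.png

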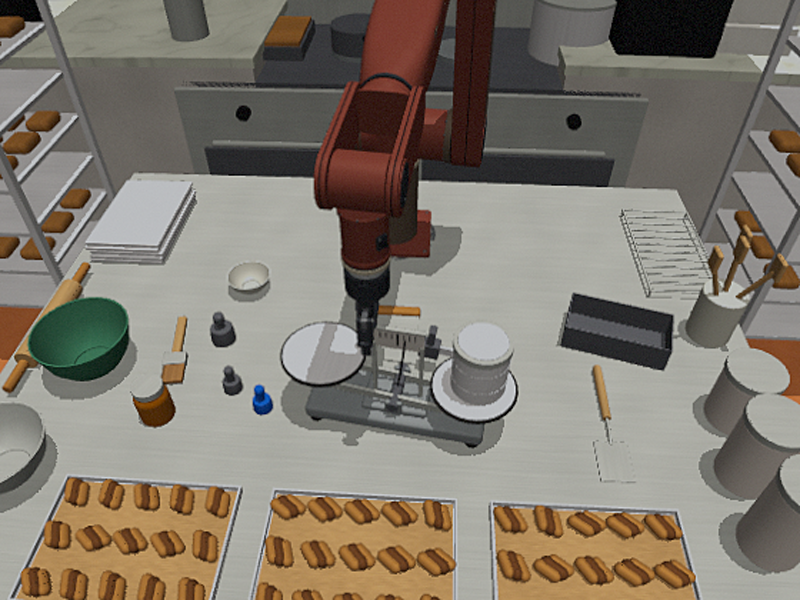

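View pics/b.png

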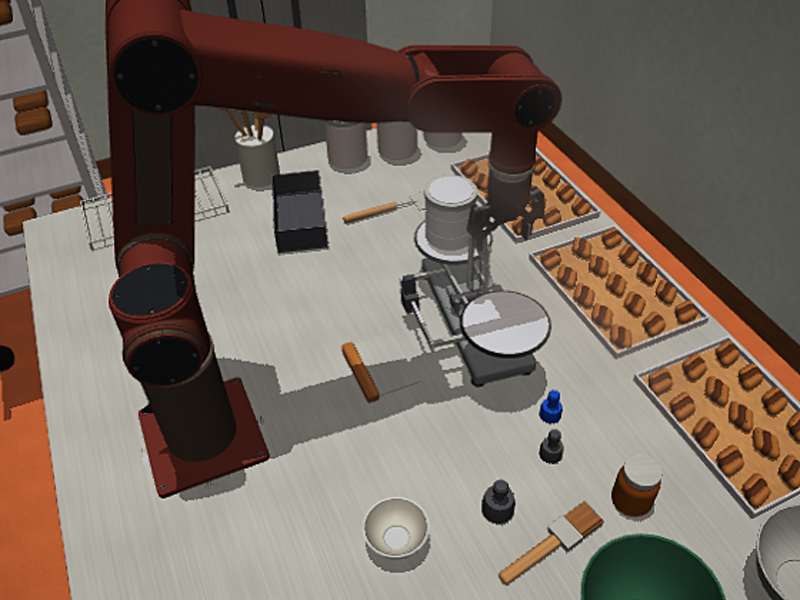

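The scene view shows the balance with the tin on image right at (480,365) and the empty plate at (323,352). The large weight is at (222,330), the small one at (232,380) and the blue decoy at (262,400). I'll enlarge both views for pixel readings.

```bash
python3 - <<'E'
import cv2
a=cv2.imread('pics/scene0.png');b=cv2.imread('pics/side0.png')
cv2.imwrite('pics/ca.png',cv2.resize(a[205:315,135:375],None,fx=3.33,fy=3.33,interpolation=cv2.INTER_CUBIC))
cv2.imwrite('pics/cb.png',cv2.resize(b[115:375,265:425],None,fx=2.3,fy=2.3,interpolation=cv2.INTER_CUBIC)) 
E
```

```text
(no output)
```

View pics/ca.png

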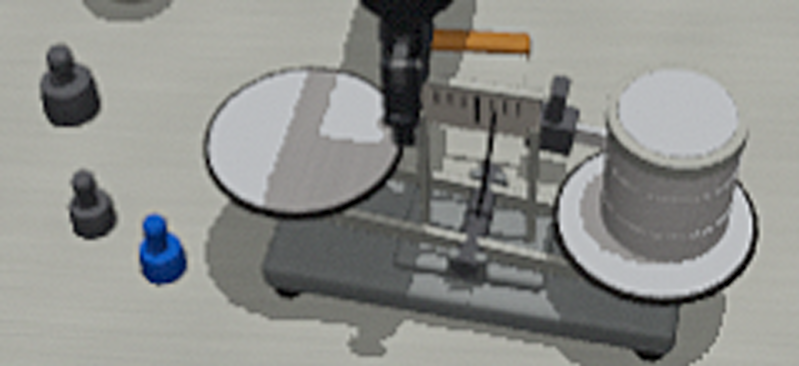

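View pics/cb.png

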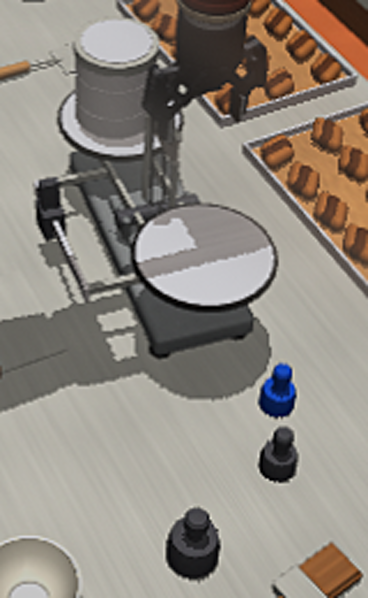

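```bash
python3 - <<'E'
from h import *
S,D=ld('scene0'),ld('side0')
def s(u,v): return (S,(135+(u+.5)/3.33-.5,205+(v+.5)/3.33-.5))
def d(u,v): return (D,(265+(u+.5)/2.3-.5,115+(v+.5)/2.3-.5))
for n,a,b in(('large knob',(60,60),(196,522)),('small knob',(84,185),(284,440)),('blue',(155,229),(283,377)),('plateR',(304,141),(205,256)),('tinlid',(677,115),(117,42)),('fin',(561,90),(44,193))):
    X=tri(s(*a),d(*b)); print(n,X.round(4),(proj(S,X)[0]-s(*a)[1]).round(1),(proj(D,X)[0]-d(*b)[1]).round(1))
for n,a,b,z in(('large',(60,60),(196,522),.068),('small',(84,185),(284,440),.055),('plateR',(304,141),(205,256),.145),('tin',(677,115),(117,42),.235)):
    print(n,atz(*s(*a),z).round(4),atz(*d(*b),z).round(4))
print('sector mark',atz(*s(478,110),.228),'base corners',[atz(*s(*q),.03).round(3) for q in((266,265),(668,330))])
# brush, jar
for q in((183,318),(172,380),(163,352)): print('brush',atz(S,np.array(q)*.7,.016).round(3))
print('jar',tri((S,np.array((150,386))*.7),(D,np.array((641,472))*.7)).round(3))
c=cam('wrist'); print(c['mount'])
E
```

```text
large knob [ 0.428  -0.3655  0.0684] [-0.2  0.1] [-0.2 -0.1]
small knob [ 0.5706 -0.309   0.054 ] [-0.6  0.3] [-0.7 -0.4]
blue [ 0.6164 -0.2341  0.054 ] [-0.6  0.4] [-0.7 -0.4]
plateR [ 0.5833 -0.0993  0.1419] [-0.4  0.3] [-0.4 -0.3]
tinlid [0.6205 0.2034 0.2338] [-0.2  0.2] [-0.1 -0.1]
fin [0.4745 0.1153 0.1036] [-0.5  0.5] [-0.6 -0.5]
large [ 0.4271 -0.3653  0.068 ] [ 0.4285 -0.3659  0.068 ]
small [ 0.5701 -0.3072  0.055 ] [ 0.5711 -0.3111  0.055 ]
plateR [ 0.585  -0.0977  0.145 ] [ 0.5821 -0.1031  0.145 ]
tin [0.6211 0.2037 0.235 ] [0.6198 0.2011 0.235 ]
sector mark [0.61842137 0.05053707 0.228     ] base corners [array([ 0.629, -0.134,  0.03 ]), array([0.676, 0.214, 0.03 ])]
brush [ 0.381 -0.474  0.016]
brush [ 0.569 -0.44   0.016]
brush [ 0.491 -0.486  0.016]
jar [ 0.645 -0.446  0.087]
[[-6.21406674e-04 -9.51079860e-01 -3.08944515e-01  7.91733031e-02]
 [ 9.99999782e-01 -6.60673533e-04  2.24854398e-05  1.28222590e-04]
 [-2.25496914e-04 -3.08944434e-01  9.51080063e-01 -1.28364748e-01]
 [ 0.00000000e+00  0.00000000e+00  0.00000000e+00  1.00000000e+00]]
```

Emit:
apply_moves --increments '[[[0, 0, 0], [-1, -0.5, 0.2], 0.2], [[0, 0, 0], [-1, -0.5, 0.2], 0.2], [[0, 0, 0], [-1, -0.5, 0.2], 0.2], [[0, 0, 0], [-1, -0.5, 0.2], 0.2], [[0, 0, 0], [-1, -0.5, 0.2], 0.2], [[0, 0, 0], [-1, -0.5, 0.2], 0.2], [[0, 0, 0], [-1, -0.5, 0.2], 0.2]]'

```text
time: 0.73
ee_pos: [0.5219, -0.2032, 0.2031]
orientation: [-3.137, -0.0, 1.566]
force: [-0.7, 0.2, -1.7]
width: 0.8
```

Emit:
apply_moves --increments '[[[0, 0, 0], [-0.82, -0.48, 0.2], 0.3], [[0, 0, 0], [-0.82, -0.48, 0.2], 0.3], [[0, 0, 0], [-0.82, -0.48, 0.2], 0.3], [[0, 0, 0], [-0.82, -0.48, 0.2], 0.3], [[0, 0, 0], [-0.82, -0.48, 0.2], 0.3], [[0, 0, 0], [-0.82, -0.48, 0.2], 0.3], [[0, 0, 0], [-0.82, -0.48, 0.2], 0.3]]'

```text
time: 1.32
ee_pos: [0.4243, -0.3672, 0.1629]
orientation: [-3.137, -0.001, 1.563]
force: [0.6, 0.3, -0.2]
width: 0.703
```

```bash
python3 - <<'E'
from h import *
c=save('wrist','w1'); print(proj(ld('w1'),[[.428,-.3655,.08]]))
goto((.428,-.3655,.063))
E
```

```text
[[285.75544184 219.69601527]]
pos [ 0.4252 -0.3664  0.1633] shift [0.0039 0.0161 0.5016] t 1.3667 w 0.7006566223895484
```

View pics/w1.png

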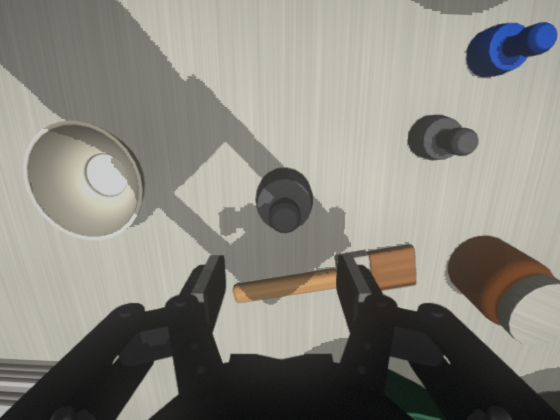

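The knob shows at (285,216), against a prediction of (286,220), so the grasp pose is good. Next I descend and grip.

Emit:
apply_moves --increments '[[[0, 0, 0], [0.004, 0.016, 0.3], 0.3], [[0, 0, 0], [0.004, 0.016, 0.4], 0.3], [[0, 0, 0], [0.004, 0.016, 0.5], 0.3], [[0, 0, 0], [0.004, 0.016, 0.5], 0.3], [[0, 0, 0], [0.004, 0.016, 0.5], 0.5], [[0, 0, 0], [0.004, 0.016, 0.5], 0.8], [[0, 0, 0], [0.004, 0.016, 0.5], 1], [[0, 0, 0], [0.004, 0.016, 0.5], 1], [[0, 0, 0], [0.004, 0.016, 0.5], 1], [[0, 0, 0], [0.004, 0.016, 0.5], 1]]' --force 50

```text
time: 2.2
ee_pos: [0.4291, -0.3668, 0.066]
orientation: [-3.14, 0.002, 1.565]
force: [-2.7, 2.0, 7.1]
width: 0.279
```

Emit:
apply_moves --increments '[[[0, 0, 0], [0, 0, -0.1], 1], [[0, 0, 0], [0, 0, -0.25], 1], [[0, 0, 0], [0, 0, -0.45], 1], [[0, 0, 0], [0, 0, -0.65], 1], [[0, 0, 0], [0, 0, -0.85], 1], [[0, 0, 0], [0, 0, -0.95], 1], [[0, 0, 0], [0, 0, -0.95], 1]]'

```text
time: 2.78
ee_pos: [0.4317, -0.3688, 0.2635]
orientation: [3.135, 0.011, 1.565]
force: [1.1, -1.2, -5.2]
width: 0.28
```

Emit:
apply_moves --increments '[[[0, 0, 0], [0.15, 0.1, 0], 1], [[0, 0, 0], [0.3, 0.2, 0], 1], [[0, 0, 0], [0.45, 0.3, 0], 1], [[0, 0, 0], [0.6, 0.4, 0], 1], [[0, 0, 0], [0.75, 0.5, 0], 1], [[0, 0, 0], [0.9, 0.6, 0], 1], [[0, 0, 0], [0.9, 0.6, 0], 1]]'

```text
time: 3.37
ee_pos: [0.5546, -0.1829, 0.2595]
orientation: [3.136, 0.005, 1.57]
force: [-0.9, -0.6, -4.8]
width: 0.283
```

```bash
python3 - <<'E'
from h import *
goto((.583,-.102,.245)); print(observe()['force'])
E
```

```text
pos [ 0.5546 -0.1829  0.2595] shift [0.405  0.1413 0.0714] t 3.3667 w 0.28299590481304665
[-0.90707543 -0.55674305 -4.79983123]
```

Emit:
apply_moves --increments '[[[0, 0, 0], [0.1, 0.04, 0], 1], [[0, 0, 0], [0.25, 0.09, 0], 1], [[0, 0, 0], [0.4, 0.14, 0.05], 1], [[0, 0, 0], [0.4, 0.14, 0.12], 1], [[0, 0, 0], [0.4, 0.14, 0.17], 1], [[0, 0, 0], [0.4, 0.14, 0.17], 1], [[0, 0, 0], [0.4, 0.14, 0.17], 1]]'

```text
time: 3.95
ee_pos: [0.5814, -0.1034, 0.223]
orientation: [3.14, 0.004, 1.569]
force: [-0.2, -0.8, -4.5]
width: 0.285
```

Emit:
apply_moves --increments '[[[0, 0, 0], [0, 0, 0.02], 1], [[0, 0, 0], [0, 0, 0.03], 1], [[0, 0, 0], [0, 0, 0.04], 1], [[0, 0, 0], [0, 0, 0.05], 1], [[0, 0, 0], [0, 0, 0.05], 1]]'

```text
time: 4.37
ee_pos: [0.5813, -0.1038, 0.2128]
orientation: [3.14, 0.004, 1.569]
force: [-1.4, -0.5, -5.1]
width: 0.279
```

Emit:
apply_moves --increments '[[[0, 0, 0], [0, 0, 0.01], 1], [[0, 0, 0], [0, 0, 0.02], 1], [[0, 0, 0], [0, 0, 0.03], 1], [[0, 0, 0], [0, 0, 0.03], 1]]'

```text
time: 4.7
ee_pos: [0.5815, -0.1039, 0.2071]
orientation: [3.139, 0.004, 1.569]
force: [-2.0, 0.7, 0.4]
width: 0.284
```

```bash
python3 - <<'E'
from h import *
s,_,p=pose();print(p,s['force'])
save('side','s2'); f=cv2.imread('pics/s2.png')[115:275,280:440]
save('scene','c2'); g=cv2.imread('pics/c2.png')[185:315,180:370]
f=cv2.resize(f,None,fx=2.4,fy=2.4,interpolation=cv2.INTER_CUBIC);g=cv2.resize(g,None,fx=2.15,fy=2.15,interpolation=cv2.INTER_CUBIC)
o=np.zeros((390,800,3),np.uint8);o[:f.shape[0],:f.shape[1]]=f;o[:g.shape[0],390:390+g.shape[1]]=g;cv2.imwrite('pics/m2.png',o)
E
```

```text
[ 0.58145996 -0.10386354  0.20713719] [-1.9609679   0.72890617  0.42341425]
```

View pics/m2.png

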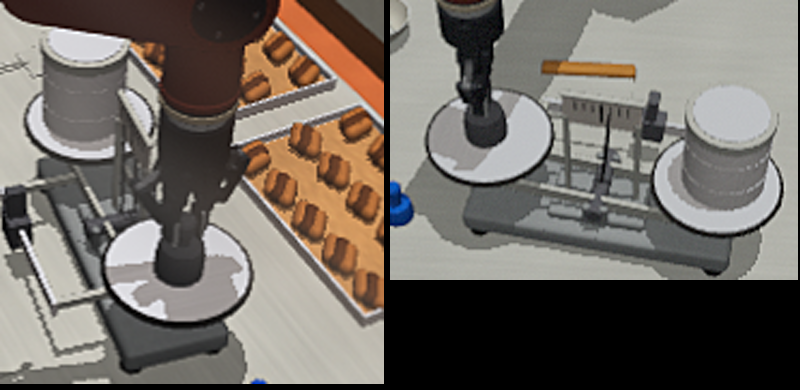

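The large weight now rests on the plate: the wrist force went from −5 N to 0.4 N, and the side view shows it near the plate's centre. I'll lower a little further to see whether the plate gives way.

Emit:
apply_moves --increments '[[[0, 0, 0], [0, 0, 0.01], 1], [[0, 0, 0], [0, 0, 0.02], 1], [[0, 0, 0], [0, 0, 0.02], 1], [[0, 0, 0], [0, 0, 0.02], 1]]'

```text
time: 5.13
ee_pos: [0.5815, -0.1039, 0.2031]
orientation: [3.139, 0.004, 1.569]
force: [-2.4, 0.7, 1.9]
width: 0.281
```

Emit:
apply_moves --increments '[[[0, 0, 0], [0, 0, 0.01], 1], [[0, 0, 0], [0, 0, 0.02], 1], [[0, 0, 0], [0, 0, 0.02], 1], [[0, 0, 0], [0, 0, 0.02], 1]]'

```text
time: 5.47
ee_pos: [0.5815, -0.104, 0.1989]
orientation: [3.139, 0.004, 1.569]
force: [-2.7, 0.2, 0.7]
width: 0.278
```

Emit:
apply_moves --increments '[[[0, 0, 0], [0, 0, -0.01], 1], [[0, 0, 0], [0, 0, -0.02], 1], [[0, 0, 0], [0, 0, -0.03], 1], [[0, 0, 0], [0, 0, -0.04], 1], [[0, 0, 0], [0, 0, -0.04], 1], [[0, 0, 0], [0, 0, -0.04], 1]]'

```text
time: 5.97
ee_pos: [0.5816, -0.1039, 0.2072]
orientation: [3.139, 0.005, 1.569]
force: [-1.8, 1.7, 0.5]
width: 0.281
```

Emit:
apply_moves --increments '[[[0, 0, 0], [0, 0, 0], 0.65], [[0, 0, 0], [0, 0, 0], 0.6], [[0, 0, 0], [0, 0, 0], 0.5], [[0, 0, 0], [0, 0, 0], 0.4], [[0, 0, 0], [0, 0, 0], 0.4], [[0, 0, 0], [0, 0, 0], 0.4]]'

```text
time: 6.47
ee_pos: [0.5817, -0.104, 0.2072]
orientation: [3.139, 0.005, 1.569]
force: [0.1, -0.2, 0.3]
width: 0.603
```

Emit:
apply_moves --increments '[[[0, 0, 0], [0, 0, -0.1], 0.4], [[0, 0, 0], [0, 0, -0.2], 0.4], [[0, 0, 0], [0, 0, -0.35], 0.4], [[0, 0, 0], [0, 0, -0.5], 0.4], [[0, 0, 0], [0, 0, -0.5], 0.4]]'

```text
time: 6.88
ee_pos: [0.5841, -0.1043, 0.3149]
orientation: [3.128, 0.008, 1.569]
force: [0.6, -0.1, 1.8]
width: 0.6
```

```bash
python3 - <<'E'
from h import *
# poise fin start target, jaws along scale y (yaw of y axis = 90deg-0.122)
goto((.4745,.1153,.18),np.pi/2-.122)
S=np.array([.602,.052]); ex=np.array([.9925,-.122]); ey=np.array([.122,.9925])
for y in (.05,-.06): print(y,S-.132*ex+y*ey)
E
```

```text
pos [ 0.5841 -0.1043  0.3149] shift [ 1.1023 -0.5592  0.6583] t 6.8833 w 0.5999374789387277
wz share -0.2309
0.05 [0.47709  0.117729]
-0.06 [0.46367  0.008554]
```

Emit:
apply_moves --increments '[[[0, 0, -0.02], [0.1, -0.2, 0], 0.4], [[0, 0, -0.04], [0.2, -0.4, 0], 0.4], [[0, 0, -0.06], [0.4, -0.6, 0], 0.4], [[0, 0, -0.08], [0.6, -0.7, 0], 0.4], [[0, 0, -0.1], [0.8, -0.7, 0], 0.3], [[0, 0, -0.12], [0.9, -0.7, 0], 0.3], [[0, 0, -0.14], [1, -0.7, 0], 0.3], [[0, 0, -0.16], [1, -0.7, 0], 0.3], [[0, 0, -0.18], [1, -0.7, 0], 0.3], [[0, 0, -0.19], [1, -0.7, 0], 0.3]]'

```text
time: 7.72
ee_pos: [0.4444, 0.0967, 0.3115]
orientation: [-3.139, 0.016, 2.771]
force: [-0.5, -1.3, 0.1]
width: 0.698
```

```bash
python3 - <<'E'
from h import *
goto((.45,.1,.24),np.pi/2-.122)
E
```

```text
pos [0.4444 0.0967 0.3115] shift [-0.0143  0.0264  0.3576] t 7.7167 w 0.6979578727458703
wz share -0.0396
```

Emit:
apply_moves --increments '[[[0, 0, -0.02], [-0.014, 0.026, 0.1], 0.3], [[0, 0, -0.04], [-0.014, 0.026, 0.25], 0.3], [[0, 0, -0.04], [-0.014, 0.026, 0.3], 0.3], [[0, 0, -0.04], [-0.014, 0.026, 0.3], 0.3], [[0, 0, -0.04], [-0.014, 0.026, 0.3], 0.3]]'

```text
time: 8.13
ee_pos: [0.4495, 0.1, 0.2516]
orientation: [-3.135, 0.014, 3.018]
force: [0.0, 0.1, 0.0]
width: 0.699
```

```bash
python3 - <<'E'
from h import *
save('wrist','w3'); c=ld('w3'); print(observe()['time'],proj(c,[[.4745,.1153,.13],[.618,.05,.228]]))
E
```

```text
8.1833 [[301.39368765 228.27109466]
 [245.0220677  449.06808715]]
```

View pics/w3.png

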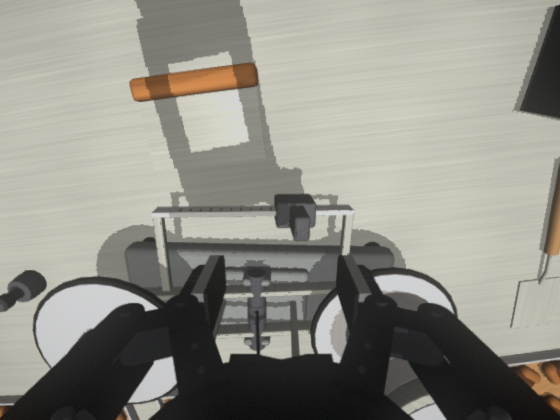

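The wrist view shows the fin top at about (302,230), as predicted, and the bar running (155,212)–(353,210), parallel to the jaw axis. Next I approach the fin.

Emit:
apply_moves --increments '[[[0, 0, 0], [-0.117, 0.09, 0.1], 0.4], [[0, 0, 0], [-0.117, 0.09, 0.25], 0.45], [[0, 0, 0], [-0.117, 0.09, 0.4], 0.5], [[0, 0, 0], [-0.117, 0.09, 0.45], 0.5], [[0, 0, 0], [-0.117, 0.09, 0.45], 0.5], [[0, 0, 0], [-0.117, 0.09, 0.45], 0.5]]'

```text
time: 8.68
ee_pos: [0.4777, 0.1143, 0.1643]
orientation: [-3.136, 0.017, 3.018]
force: [0.1, -0.3, 1.1]
width: 0.498
```

```bash
python3 - <<'E'
from h import *
goto((.475,.1155,.108)); print(observe()['orientation'])
E
```

```text
pos [0.4777 0.1143 0.1643] shift [0.0188 0.0062 0.2812] t 8.6833 w 0.49842218871037913
[-3.13587202  0.01718503  3.01802999]
```

Emit:
apply_moves --increments '[[[0, 0, 0], [0.019, 0.006, 0.1], 0.5], [[0, 0, 0], [0.019, 0.006, 0.2], 0.5], [[0, 0, 0], [0.019, 0.006, 0.28], 0.5], [[0, 0, 0], [0.019, 0.006, 0.28], 0.5], [[0, 0, 0], [0.019, 0.006, 0.28], 0.6], [[0, 0, 0], [0.019, 0.006, 0.28], 0.8], [[0, 0, 0], [0.019, 0.006, 0.28], 1], [[0, 0, 0], [0.019, 0.006, 0.28], 1], [[0, 0, 0], [0.019, 0.006, 0.28], 1]]' --force 20

```text
time: 9.43
ee_pos: [0.4768, 0.1156, 0.1108]
orientation: [-3.136, 0.021, 3.018]
force: [-1.2, -0.0, 6.5]
width: 0.199
```

Emit:
apply_moves --increments '[[[0, 0, 0], [0, -0.05, 0], 1], [[0, 0, 0], [0, -0.1, 0], 1], [[0, 0, 0], [0, -0.15, 0], 1], [[0, 0, 0], [0, -0.2, 0], 1], [[0, 0, 0], [0, -0.2, 0], 1], [[0, 0, 0], [0, -0.2, 0], 1]]'

```text
time: 9.93
ee_pos: [0.4722, 0.0757, 0.1143]
orientation: [-3.137, 0.022, 3.017]
force: [-12.2, 0.0, 20.6]
width: 0.183
```

Emit:
apply_moves --increments '[[[0, 0, 0], [0, 0, 0], 0.65], [[0, 0, 0], [0, 0, 0], 0.65], [[0, 0, 0], [0, 0, 0], 0.65], [[0, 0, 0], [0, 0, 0], 0.65], [[0, 0, 0], [0, 0, 0], 0.65], [[0, 0, 0], [0, 0, 0], 0.65], [[0, 0, 0], [0, 0, 0], 0.65], [[0, 0, 0], [0, 0, 0], 0.65], [[0, 0, 0], [0, 0, 0], 0.65], [[0, 0, 0], [0, 0, 0], 0.65]]'

```text
time: 10.77
ee_pos: [0.4721, 0.0757, 0.1142]
orientation: [-3.137, 0.022, 3.017]
force: [0.7, 1.5, -0.8]
width: 0.353
```

```bash
python3 - <<'E'
from h import *
save('scene','c4'); g=cv2.imread('pics/c4.png')[195:315,185:375]
cv2.imwrite('pics/m4.png',cv2.resize(g,None,fx=4.2,fy=4.2,interpolation=cv2.INTER_CUBIC))
print(observe()['force'])
E
```

```text
[-0.77556418  0.73742305  0.38657204]
```

View pics/m4.png

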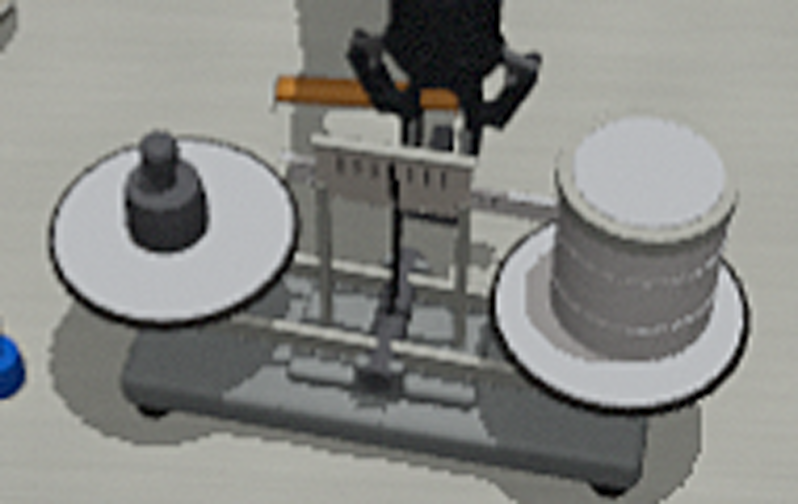

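The needle sits close to the bold middle mark in the scene crop, at about (394,170) with the mark at about (393,175). I'll lift off and read it closely with the wrist camera.

Emit:
apply_moves --increments '[[[0, 0, 0], [0, 0, -0.05], 0.5], [[0, 0, 0], [0, 0, -0.2], 0.3], [[0, 0, 0], [0, 0, -0.4], 0.2], [[0, 0, 0], [0, 0, -0.6], 0], [[0, 0, 0], [0, 0, -0.8], 0], [[0, 0, 0], [0, 0, -1], 0], [[0, 0, 0], [0, 0, -1], 0], [[0, 0, 0], [0, 0, -1], 0]]'

```text
time: 11.48
ee_pos: [0.4695, 0.0773, 0.3184]
orientation: [-3.138, 0.029, 3.017]
force: [0.7, 0.0, -0.9]
width: 1.002
```

```bash
python3 - <<'E'
from h import *
goto((.60,.05,.38),np.pi/2-.122)
E
```

```text
pos [0.4695 0.0773 0.3184] shift [-0.6731 -0.0555 -0.2883] t 11.4833 w 1.0016989965985825
wz share -0.0004
```

Emit:
apply_moves --increments '[[[0, 0, 0], [-0.1, 0, -0.2], 0], [[0, 0, 0], [-0.2, -0.05, -0.29], 0], [[0, 0, 0], [-0.35, -0.055, -0.29], 0], [[0, 0, 0], [-0.5, -0.055, -0.29], 0], [[0, 0, 0], [-0.67, -0.055, -0.29], 0], [[0, 0, 0], [-0.67, -0.055, -0.29], 0], [[0, 0, 0], [-0.67, -0.055, -0.29], 0], [[0, 0, 0], [-0.67, -0.055, -0.29], 0], [[0, 0, 0], [-0.67, -0.055, -0.29], 0]]'

```text
time: 12.23
ee_pos: [0.5984, 0.0504, 0.3801]
orientation: [-3.138, 0.028, 3.017]
force: [0.4, 0.5, 0.2]
width: 1.002
```

```bash
python3 - <<'E'
from h import *
save('wrist','w5'); c=ld('w5'); u=proj(c,[[.602,.052,.228]])[0]; print(u,observe()['time'],c['K'][0,0],c['t']@-c['R'])
x,y=int(u[0])-100,max(0,int(u[1])-75); x=max(0,min(x,360)); y=min(y,270); print('crop',x,y)
cv2.imwrite('pics/m5.png',cv2.resize(cv2.imread('pics/w5.png')[y:y+150,x:x+200],None,fx=4,fy=4,interpolation=cv2.INTER_CUBIC))
E
```

```text
[283.37596919 196.35745618] 12.2833 290.54650175324974 [0.51636473 0.06109786 0.50618519]
crop 183 121
```

View pics/m5.png

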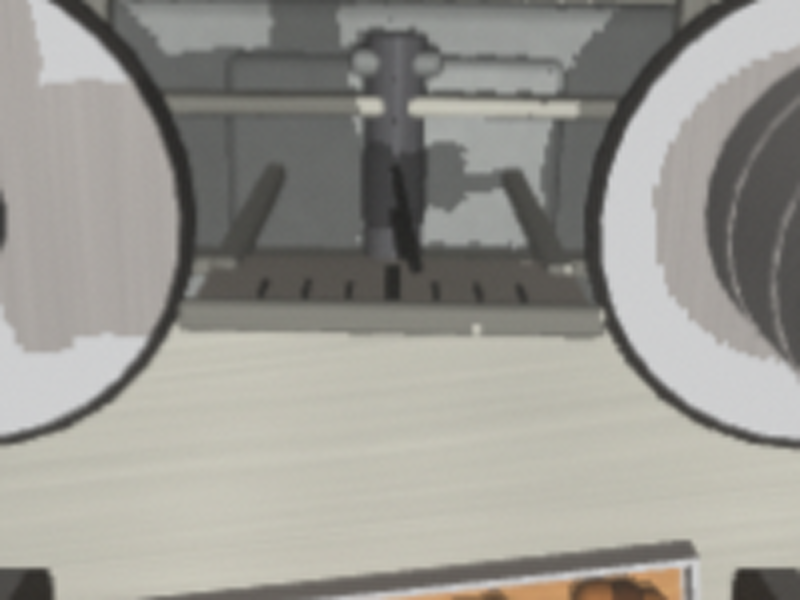

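The close view shows the needle tip at (414,268) and the bold mark at (392,283), with fine marks every 43 px (10 mm). The tip is therefore about 5 mm to the tin side, roughly −0.036 rad or 17 g too light, so the poise must go about 5.7 mm further right.

Emit:
apply_moves --increments '[[[0, 0, 0], [0.15, 0.05, 0], 0.2], [[0, 0, 0], [0.3, 0.05, 0], 0.3], [[0, 0, 0], [0.45, 0.05, 0.1], 0.4], [[0, 0, 0], [0.6, 0.05, 0.3], 0.5], [[0, 0, 0], [0.63, 0.05, 0.5], 0.5], [[0, 0, 0], [0.63, 0.05, 0.7], 0.5], [[0, 0, 0], [0.63, 0.05, 0.9], 0.5], [[0, 0, 0], [0.63, 0.05, 0.95], 0.5], [[0, 0, 0], [0.63, 0.05, 0.95], 0.5], [[0, 0, 0], [0.63, 0.05, 0.95], 0.5]]'

```text
time: 13.12
ee_pos: [0.4796, 0.0747, 0.1876]
orientation: [-3.138, 0.03, 3.018]
force: [-0.4, 0.2, 0.6]
width: 0.502
```

```bash
python3 - <<'E'
from h import *
goto((.472,.0757,.112),np.pi/2-.122); print(observe()['orientation'])
E
```

```text
pos [0.4796 0.0747 0.1876] shift [0.0494 0.0015 0.3766] t 13.1167 w 0.5020066663183553
wz share -0.0003
[-3.13775128  0.02953384  3.01763478]
```

Emit:
apply_moves --increments '[[[0, 0, 0], [0.05, 0.0015, 0.1], 0.5], [[0, 0, 0], [0.05, 0.0015, 0.25], 0.5], [[0, 0, 0], [0.05, 0.0015, 0.38], 0.5], [[0, 0, 0], [0.05, 0.0015, 0.38], 0.5], [[0, 0, 0], [0.05, 0.0015, 0.38], 0.5], [[0, 0, 0], [0.05, 0.0015, 0.38], 0.7], [[0, 0, 0], [0.05, 0.0015, 0.38], 1], [[0, 0, 0], [0.05, 0.0015, 0.38], 1], [[0, 0, 0], [0.05, 0.0015, 0.38], 1], [[0, 0, 0], [0.05, 0.0015, 0.38], 1]]'

```text
time: 13.95
ee_pos: [0.4741, 0.0755, 0.1144]
orientation: [-3.138, 0.034, 3.017]
force: [-0.3, 0.2, 7.6]
width: 0.184
```

Emit:
apply_moves --increments '[[[0, 0, 0], [0, -0.01, 0], 1], [[0, 0, 0], [0, -0.02, 0], 1], [[0, 0, 0], [0, -0.029, 0], 1], [[0, 0, 0], [0, -0.029, 0], 1], [[0, 0, 0], [0, -0.029, 0], 1], [[0, 0, 0], [0, -0.029, 0], 1]]'

```text
time: 14.45
ee_pos: [0.4733, 0.0695, 0.1147]
orientation: [-3.138, 0.034, 3.017]
force: [-2.5, -0.5, 0.6]
width: 0.183
```

Moved 6.0 mm. Now I release, lift off and look again.

Emit:
apply_moves --increments '[[[0, 0, 0], [0, 0, 0], 0.65], [[0, 0, 0], [0, 0, 0], 0.6], [[0, 0, 0], [0, 0, 0], 0.6], [[0, 0, 0], [0, 0, -0.1], 0.5], [[0, 0, 0], [0, 0, -0.3], 0.3], [[0, 0, 0], [0, 0, -0.5], 0.2], [[0, 0, 0], [0, 0, -0.7], 0], [[0, 0, 0], [0, 0, -0.9], 0], [[0, 0, 0], [0, 0, -1], 0], [[0, 0, 0], [0, 0, -1], 0]]'

```text
time: 15.28
ee_pos: [0.4695, 0.0712, 0.3216]
orientation: [-3.139, 0.046, 3.017]
force: [0.3, -0.0, 0.7]
width: 0.998
```

Emit:
apply_moves --increments '[[[0, 0, 0], [-0.1, 0, -0.2], 0], [[0, 0, 0], [-0.2, -0.03, -0.29], 0], [[0, 0, 0], [-0.35, -0.03, -0.29], 0], [[0, 0, 0], [-0.5, -0.03, -0.29], 0], [[0, 0, 0], [-0.67, -0.03, -0.29], 0], [[0, 0, 0], [-0.67, -0.03, -0.29], 0], [[0, 0, 0], [-0.67, -0.03, -0.29], 0], [[0, 0, 0], [-0.67, -0.03, -0.29], 0], [[0, 0, 0], [-0.67, -0.03, -0.29], 0], [[0, 0, 0], [-0.67, -0.03, -0.29], 0]]'

```text
time: 16.12
ee_pos: [0.5982, 0.0495, 0.3865]
orientation: [-3.139, 0.047, 3.018]
force: [-0.7, -0.0, 0.3]
width: 1.004
```

Emit:
apply_moves --increments '[[[0, 0, 0], [0, 0, 0], 0], [[0, 0, 0], [0, 0, 0], 0], [[0, 0, 0], [0, 0, 0], 0], [[0, 0, 0], [0, 0, 0], 0], [[0, 0, 0], [0, 0, 0], 0], [[0, 0, 0], [0, 0, 0], 0], [[0, 0, 0], [0, 0, 0], 0], [[0, 0, 0], [0, 0, 0], 0], [[0, 0, 0], [0, 0, 0], 0], [[0, 0, 0], [0, 0, 0], 0]]'

```text
time: 16.95
ee_pos: [0.5982, 0.0495, 0.3865]
orientation: [-3.139, 0.047, 3.018]
force: [0.1, 0.3, 0.6]
width: 0.999
```

```bash
python3 - <<'E'
from h import *
save('wrist','w6'); c=ld('w6'); u=proj(c,[[.602,.052,.228]])[0]; print(u,observe()['time'])
x,y=int(u[0])-100,int(u[1])-75; print('crop',x,y)
cv2.imwrite('pics/m6.png',cv2.resize(cv2.imread('pics/w6.png')[y:y+150,x:x+200],None,fx=4,fy=4,interpolation=cv2.INTER_CUBIC))
E
```

```text
[284.10650172 191.81532141] 17.0
crop 184 116
```

View pics/m6.png

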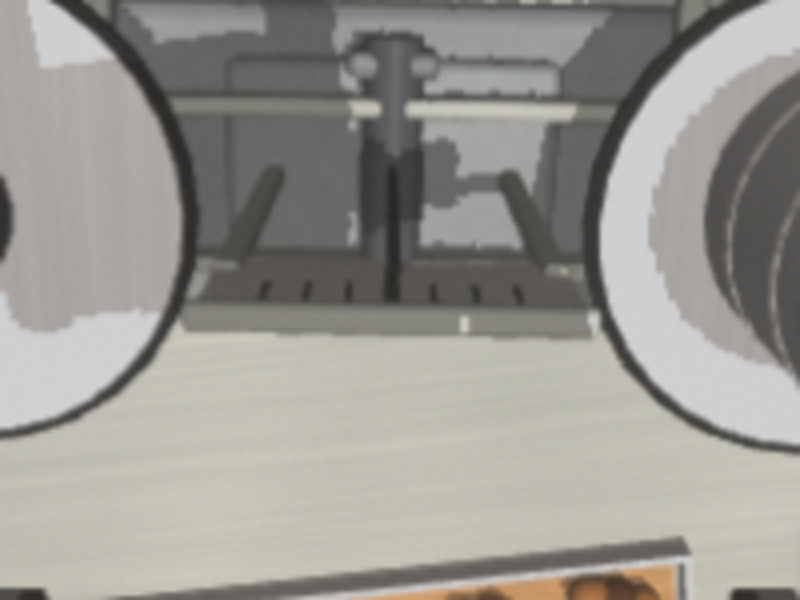

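The needle at (393,270) is vertical and lies on the bold mark at (392,285), so the beam is level. I'll hand in.

```bash
python3 -c "
from h import *
print(hand_in())"
```

```text
the job is handed in; nothing more can be done
None
```

The balance was standing level by itself when I handed the job in at about 17 s on the robot's clock. The hand-in reports no verdict.

- **Weights:** I set the large 500 g weight down near the middle of the right plate. It was not too heavy, so the small weight and the blue one were never touched and still stand on the bench.
- **Poise:** I slid it about 40 mm to the right. The first close look showed the needle about 5 mm to the tin side, roughly −0.036 rad. A further 6 mm brought it level, which puts the tin at about 640 g.
- **Last check:** about 2.5 s after I let go of the poise, the wrist camera showed the needle upright on the bold middle mark, within about 1 mm. The tin was still on its plate and the arm was clear of everything.
- **Disagreement:** after the first slide, the coarser scene camera suggested only about −0.012 rad. I went by the wrist camera, and the final picture bore that out.
- **Not checked:** I took no last picture of the other kitchen things. Nothing the arm did brought it into contact with them.

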